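# Fit the quarter-turn fastener and hold the access panel shut

### The job

Take the red-winged quarter-turn fastener out of its compartment in the blue parts tray, put it down through the slot in the control box's green access panel until its flange sits on the panel, and turn it a quarter turn (either way) so that the slot in its head lines up with the two white marks. Then let go of the fastener and push the panel with the fingertips, on its black pad, fully down against the frame of the box; finish while still holding it pressed there. Leave the half shells in the tray and the other things on the bench where they are.

Things in the scene. Friction and masses are not known exactly. Their poses are not given: they have to be found in the camera images.
- fastener_wing (a point): Loose fastener; point = centre of its red wing, 26 (own x, slot line on top) x 10 (y) x 25 mm tall (z). Flange 30 mm across, 3 thick, underside 15.5 mm below the point; under it a shank 8 mm across and a key 18 (x) x 6 (y) mm, 8 to 13 mm below the flange's underside. Starts upright in a tray compartment, key in the floor's slot, wing along the tray's x. Pinch its 10 mm.
- tray: Blue parts tray, fixed, 88 (own x) x 226 mm (own y); origin: centre of its underside, on the bench. Three compartments, centres at own y = -72, 0, +72 mm; floor 26 mm above the origin, walls and dividers up to 35 mm. In each floor a slot 22 (x) x 11 mm (y). One compartment holds the fastener, the others a half shell each.
- panel_slot (a point): Centre of the slot at the top face of the green panel (140 x 170 x 6 mm, 56 mm above the bench at rest) on the fixed grey control box. Slot 22 (own x) x 11 mm (own y), z up, over 35 mm of free space below. Two white marks lie along own y, 17.5 to 29.5 mm either side: the wing must end along own y, across the slot.
- panel_pad (a point): Centre of the top of the black rubber pad on the panel, 40 x 40 mm, 4 mm proud of it (60 mm above the bench at rest), 72 mm from the slot towards the slot's -y; axes as the slot's, z up. Push straight down here.
- panel (a joint): How far the panel is pressed down, m: 0 = sprung up, 0.005 = fully down against the frame's gasket. The springs yield from about 3 N and it takes about 9 N to bring the panel fully down; it rises again when let go, staying level.
- shell_a: aluminium half shell, 46 by 36 by 13 mm, origin at the centre of its underside; lies in the tray; leave alone
- shell_b: a second such half shell; leave alone
- solenoid_stand: brown solenoid body standing upright behind the work, foot 70 mm across, 103 mm tall; origin at the centre of its underside; leave alone
- coil_1: orange wound coil, 41 by 44 by 53 mm, origin at the centre of its underside; stands behind and to the right of the work; leave alone

How it is judged (in metres and radians):
On the way, in this order (a step that is already met when the one before it is completed fails the run):
1. the fastener sits in the panel's slot with its flange on the panel (z of fastener_wing in the frame of panel_slot between 0.012 and 0.019 m and horizontal distance between fastener_wing and panel_slot below 0.01 m), for 0.1 s.
2. it is turned so that the slot in its head lines up with the white marks (within 0.2 rad) (z of fastener_wing in the frame of panel_slot below 0.019 m and horizontal distance between fastener_wing and panel_slot below 0.01 m and angle between the x axis of fastener_wing and the y axis of panel_slot, either way round below 0.2 rad), for 0.2 s.
At the end, for the whole second after the job is handed in: The fastener stands upright in the panel's slot, flange on the panel (within 3.5 mm in height, 10 mm sideways), its head slot within 0.2 rad of the white marks and untouched by the fingers, while the fingers push on the panel with more than 4 N and keep it at least 4 of its 5 mm down (all of step 2 and z of fastener_wing in the frame of panel_slot above 0.012 m and angle between fastener_wing's own z axis and vertical below 0.15 rad and contact force between the fingers and fastener below 0.3 N and value of joint panel above 0.004 m and contact force between the fingers and panel above 4 N); the arm keeps its last pose, push and grip.
It fails at once if a half shell, the standing solenoid or the coil is shifted by more than 30 mm (distance of any of shell_a, shell_b, solenoid_stand, coil_1 from where it was at the start of the episode above 0.03 m).
It also fails if it takes over 54 s, if anything falls off the work surface, if the arm or the gripper's body presses on something with over 40 N, if the wrist force passes 120 N, or if a joint passes its speed limit or range.

### The arm

A 6-joint arm with a two-finger parallel gripper is mounted at the origin on a cart in front of the work surface, level with it; the furniture and walls round the work are solid. World frame = base frame: x ahead of the robot, y to its left, z up, the work surface at z = 0. Lengths are in mm, angles in rad, forces in N, time in s.
With the tool pointing down it reaches from about 275 to 750 mm from the base axis. Payload 10.2 kg.
Tool frame: the origin (TCP) lies at the very end of the fingers, on their centre line; the grasp point (between the pads) lies 19 mm behind it (ctrl.tcp_to_grasp is the distance from the TCP to the grasp point, in mm); z points along the fingers, x is the direction in which the jaws open and shut, and the axes are right-handed (so a half turn about z gives the same grasp; the last joint's range is limited). The gripper opens to 85 mm and grips with 20 to 120 N. Pads are 22 mm wide; open, the fingers measure 114 mm over their backs; the gripper's body (76 mm by 85 mm) begins 54 mm behind the grasp point. The pads swing forward as they close: fully open they stand 13 mm farther back than shut.
Start: joints at [1.031, 0.313, 1.498, -0, 1.331, -0.223], TCP at [163.565, 498.876, 231.294] pointing down, gripper open.
Joint ranges: [-2.94, 2.94], [-0.97, 2.17], [0.19, 2.56], [-1.23, 4.37], [0.02, 3.11], [-2.88, 2.88]. Speed limits (rad/s): [2.39, 2.39, 3.01, 3.14, 3.14, 3.14].

### API

Orientations are given as a unit quaternion [w, x, y, z].
In Python, from rig import monitor, vision, order, ctrl gives the robot as it stands. The module is installed in compiled form; this text tells all that it offers.
- The arm moves only by the shell command python3 -m pendant 'ROWS' [FORCE]. ROWS is JSON, a list that holds one entry, the list of rows, each a list of 5 numbers: the closure, from -1 (fully open) to 1 (shut), then the shift along the world's x, y, z in m, then the turn about the world's z in degrees. In form: [[[fingers, dx, dy, dz, spin], ...]]. A call has 1 to 20 rows; each row is the pose to reach, as a shift and turn from the pose commanded when the call began; what a row does not reach only later rows make up. A row lasts 1/10 s, in which the tool goes at most 50 mm and 8.59 degrees, less where a joint would pass 70% of its speed; a pose out of reach is approached as far as the arm can. A call with a gripper value outside its range is refused whole. The fingers move at their own pace and stop on an object; FORCE is the grip in N (left out, the last holds). Time passes only in rows, so rows that repeat a pose let the fingers close. It gives the time, the measured TCP pose, the force and the opening at its end, in the units of the state.
- monitor.sense(): the state, without advancing time (a new reading comes with each control period).
- vision.capture(name): name is "side" or "top" or "wrist"; returns (picture, depth): 400x640x3 uint8, red, green, blue; 400x640 float32, mm along the optical axis (not along the pixel's ray), 0 where there is no reading.
- vision.camera_info(name): a dict with "fov_y" (degrees; the focal length in pixels is half the picture's height over the tangent of half this angle, whatever the lens; pixels are square), "cx", "cy" (the principal point, pixels), "R" (3x3) and "t" (3): a world point X has camera coordinates R X + t; the wrist camera has in their place "hand_eye" (4x4, takes a point from camera to tool coordinates, whose origin is the TCP and whose axes are the tool frame's). Camera axes: x right, y down, z forward; pixel columns grow to the right and rows downward; lengths in mm; the calibration is good to about 2 mm. A picture is of the moment at which its call begins: read the wrist's pose just before it. camera_info takes no time and is no camera call.
- order.finish_job(): hands the job in, once; it reports no verdict.
The state is a dict: "time_s": time; "joints": joint angles; "dq": joint speeds; "tau": joint torques, N m; "eef_pos": TCP position; "ee_rot": TCP orientation; "force": force on the tool from outside, world axes, zero at the start; "wrist_torque": the same for the moment, N m; "grip_width": opening from 0.0 (shut) to 1.0 (fully open).
Only numpy, scipy, OpenCV 4.12 (cv2) and the standard library are available. Lean on these libraries where they do the work, as an engineer would, in place of code of your own. Each camera call takes 0.05 s, during which the arm holds its last target.

## Working session

There is one attempt and no reset: what is moved stays moved. The work goes in short steps, Python scripts to look and compute and a shell command to move; the robot and the scene stay as the last step left them, time stands still between calls to the robot, and variables do not carry over. Pictures are saved under pics/ and viewed, and the job is handed in when it is done.

```bash
mkdir -p pics; python3 - <<'E'
from rig import monitor, vision, order, ctrl
import cv2,json,numpy as np
s=monitor.sense();print({k:np.round(v,3).tolist() for k,v in s.items()})
for n in("top","side","wrist"):
    i=vision.camera_info(n);print(n,{k:np.round(v,3).tolist() for k,v in i.items()})
    p,d=vision.capture(n);np.savez(f"pics/{n}0.npz",p=p,d=d);cv2.imwrite(f"pics/{n}0.png",p[:,:,::-1])
E
```

```text
{'time_s': 0.0, 'joints': [1.031, 0.313, 1.498, -0.0, 1.331, -0.223], 'dq': [0.0, -0.001, -0.0, 0.001, 0.001, -0.0], 'tau': [-0.001, -41.227, -25.973, -0.0, 0.004, -0.0], 'eef_pos': [163.416, 498.646, 230.704], 'ee_rot': [0.0, 0.81, 0.587, -0.001], 'force': [0.099, 0.312, 0.696], 'wrist_torque': [0.025, 0.011, 0.024], 'grip_width': 0.999}
top {'fov_y': 42.033, 'cx': 326.926, 'cy': 200.08, 'R': [[-0.023, -1.0, 0.0], [-0.979, 0.022, -0.202], [0.202, -0.005, -0.979]], 't': [-42.863, 562.329, 1001.126]}
side {'fov_y': 53.955, 'cx': 325.3, 'cy': 202.223, 'R': [[-0.89, -0.455, 0.02], [-0.244, 0.439, -0.865], [0.384, -0.775, -0.502]], 't': [494.181, 218.492, 668.575]}
wrist {'fov_y': 70.503, 'cx': 317.436, 'cy': 199.357, 'hand_eye': [[1.0, -0.001, -0.001, 0.101], [0.001, 0.96, 0.281, -71.066], [0.0, -0.281, 0.96, -143.915], [0.0, 0.0, 0.0, 1.0]]}
```

View pics/top0.png

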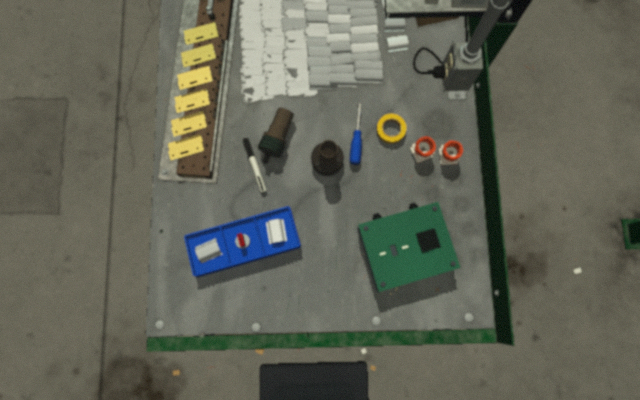

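View pics/side0.png

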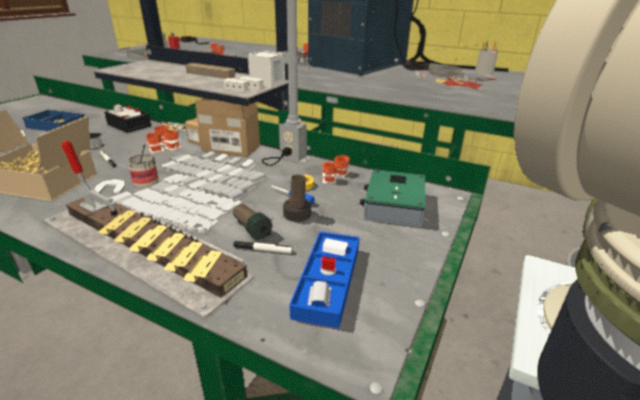

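View pics/wrist0.png

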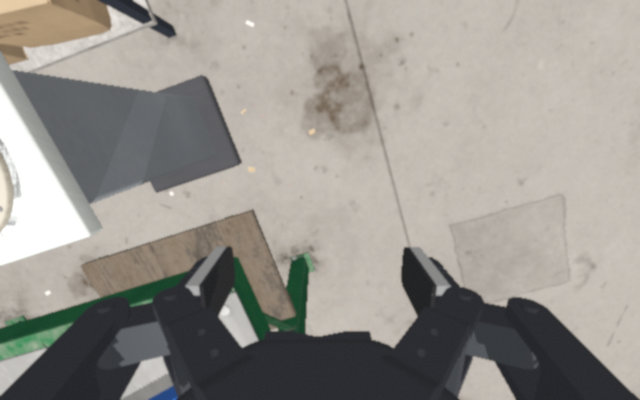

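The top view shows the fastener in the tray's middle compartment at about (242,241), the panel slot at about (393,250), marks at (382,253) and (405,247), and the pad at (428,239). Next I'll measure all of these.

```bash
cat > h.py <<'E'
import numpy as np,cv2
from rig import vision,monitor
from scipy.spatial.transform import Rotation as Ro
def K(n):
    i=vision.camera_info(n);return 200/np.tan(np.radians(i["fov_y"]/2)),i["cx"],i["cy"],i
def pose(n,s=None):
    f,cx,cy,i=K(n)
    if n!="wrist":
        R=np.array(i["R"]);return R.T,-R.T@np.array(i["t"])
    q=np.array(s["ee_rot"]);T=Ro.from_quat([q[1],q[2],q[3],q[0]]).as_matrix()
    H=np.array(i["hand_eye"]);return T@H[:3,:3],T@H[:3,3]+np.array(s["eef_pos"])
def ray(n,uv,z,s=None):
    f,cx,cy,i=K(n);A,o=pose(n,s);uv=np.atleast_2d(uv).astype(float)
    d=np.c_[(uv[:,0]-cx)/f,(uv[:,1]-cy)/f,np.ones(len(uv))]@A.T
    return o+d*((z-o[2])/d[:,2])[:,None]
def mask(p,lo,hi,roi=None):
    m=cv2.inRange(cv2.cvtColor(p,cv2.COLOR_RGB2HSV),np.array(lo),np.array(hi))
    if roi: 
        z=np.zeros_like(m);x0,y0,x1,y1=roi;z[y0:y1,x0:x1]=m[y0:y1,x0:x1];m=z
    return m
def blobs(m,mn=5):
    n,l,st,c=cv2.connectedComponentsWithStats(m)
    out=[]
    for k in range(1,n):
        if st[k,4]>=mn:
            cs,_=cv2.findContours((l==k).astype(np.uint8),0,2)
            out.append((st[k,4],c[k],cv2.minAreaRect(cs[0]),cs[0]))
    return sorted(out,key=lambda b:-b[0])
E
python3 - <<'E'
from h import *
p=np.load("pics/top0.npz")["p"]
cv2.imwrite("pics/topz.png",cv2.resize(p[190:310,170:470],None,fx=2.6,fy=2.6,interpolation=2)[:,:,::-1])
for nm,lo,hi,roi,z in [("red",(0,120,60),(8,255,255),(225,225,260,260),54),("green",(60,80,40),(85,255,255),(350,190,470,300),56),("blue",(105,120,60),(125,255,255),(170,190,310,290),35),("pad",(0,0,0),(180,255,45),(410,222,445,255),60),("marks",(0,0,150),(180,70,255),(372,240,415,262),56)]:
    for a,c,r,ct in blobs(mask(p,lo,hi,roi))[:3]:
        box=ray("top",cv2.boxPoints(r),z)
        print(nm,a,c.round(1),ray("top",c,z).round(1),box[:,:2].round(0).tolist())
E
```

```text
red 31 [240.9 240.2] [[483.7 118.9  54. ]] [[492.0, 126.0], [494.0, 117.0], [476.0, 112.0], [474.0, 121.0]]
green 5440 [407.2 246.7] [[ 462.7 -214.1   56. ]] [[512.0, -116.0], [559.0, -285.0], [419.0, -316.0], [375.0, -151.0]]
blue 3773 [241.5 241.5] [[483.4 120.8  35. ]] [[499.0, 243.0], [557.0, 22.0], [469.0, -1.0], [412.0, 216.0]]
pad 350 [427.8 240.1] [[ 474.5 -255.2   60. ]] [[488.0, -233.0], [498.0, -269.0], [461.0, -278.0], [451.0, -242.0]]
marks 18 [404.7 246.6] [[ 463. -209.   56.]] [[466.0, -204.0], [466.0, -214.0], [460.0, -213.0], [460.0, -203.0]]
marks 16 [382.5 253. ] [[ 451.2 -164.1   56. ]] [[453.0, -159.0], [453.0, -169.0], [449.0, -169.0], [449.0, -159.0]]
```

View pics/topz.png

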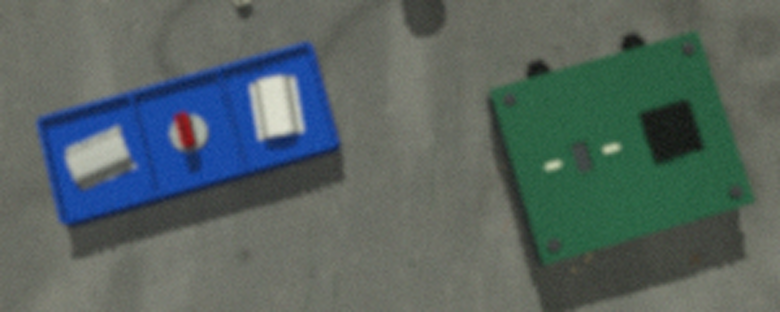

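```bash
python3 -m pendant '[[[0.3,0.03,-0.036,-0.003,6],[0.3,0.06,-0.072,-0.006,12],[0.3,0.09,-0.107,-0.01,18],[0.3,0.12,-0.143,-0.013,24],[0.3,0.15,-0.178,-0.02,30],[0.3,0.18,-0.214,-0.03,32.8],[0.3,0.21,-0.25,-0.04,32.8],[0.3,0.24,-0.285,-0.05,32.8],[0.3,0.27,-0.32,-0.06,32.8],[0.3,0.3,-0.356,-0.07,32.8],[0.3,0.32,-0.38,-0.08,32.8],[0.3,0.32,-0.38,-0.08,32.8],[0.3,0.32,-0.38,-0.08,32.8],[0.3,0.32,-0.38,-0.08,32.8]]]' 40
python3 - <<'E'
from h import *
s=monitor.sense();p,d=vision.capture("wrist")
import pickle;pickle.dump((s,p,d),open("pics/w1.pkl","wb"));cv2.imwrite("pics/w1.png",p[:,:,::-1])
for z,(lo,hi) in {54:((0,120,60),(8,255,255)),35:((105,120,60),(125,255,255))}.items():
    for a,c,r,ct in blobs(mask(p,lo,hi),100)[:3]:
        print(a,c.round(1),r,ray("wrist",c,z,s).round(1),ray("wrist",cv2.boxPoints(r),z,s)[:,:2].round(1).tolist())
E
```

```text
time_s: 1.55
eef_pos: [483.1, 119.6, 151.5]
ee_rot: [-0.0, 0.611, 0.792, 0.0]
force: [0.5, 0.3, 0.1]
grip_width: 0.347
235 [317.8 200.8] ((317.5, 201.5), (29.0, 9.0), 90.0) [[483.9 120.   54. ]] [[472.8, 112.7], [470.8, 120.3], [496.9, 127.3], [498.9, 119.4]]
16228 [317.6 193.6] ((317.32318115234375, 195.7144775390625), (243.0267333984375, 90.50384521484375), 0.28364014625549316) [[482.6 119.4  35. ]] [[560.4, 13.5], [470.6, 1.6], [415.5, 216.5], [500.0, 249.4]]
1194 [ 72.3 298.5] ((72.46820068359375, 301.95660400390625), (25.84972381591797, 59.226280212402344), 8.746161460876465) [[ 661.4 -104.9   35. ]] [[706.9, -122.6], [629.1, -113.6], [627.1, -87.8], [705.1, -95.0]]
```

View pics/w1.png

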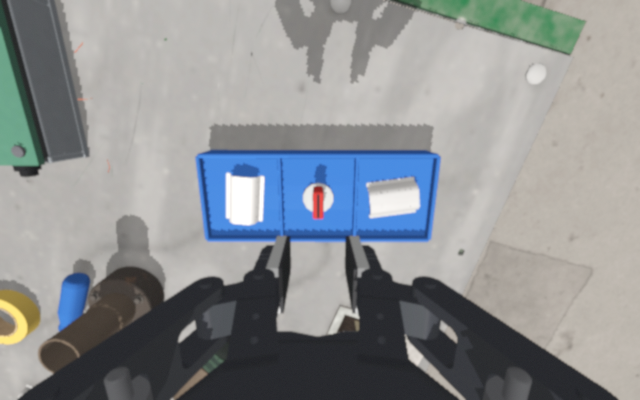

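The wrist view has the wing at (318,201), centred between the fingers and square to the tray. I'll descend and grip.

```bash
python3 -m pendant '[[[0.3,0.002,0.0005,-0.03,0],[0.3,0.002,0.0005,-0.06,0],[0.3,0.002,0.0005,-0.085,0],[0.3,0.002,0.0005,-0.1,0],[0.3,0.002,0.0005,-0.11,0],[0.3,0.002,0.0005,-0.118,0],[0.3,0.002,0.0005,-0.118,0],[1,0.002,0.0005,-0.118,0],[1,0.002,0.0005,-0.118,0],[1,0.002,0.0005,-0.118,0],[1,0.002,0.0005,-0.118,0],[1,0.002,0.0005,-0.118,0]]]' 50
python3 - <<'E'
from h import *
s=monitor.sense();p,d=vision.capture("wrist");cv2.imwrite("pics/w2.png",p[:,:,::-1])
E
```

```text
time_s: 2.8
eef_pos: [486.1, 119.4, 34.1]
ee_rot: [0.001, 0.611, 0.791, 0.001]
force: [-1.1, 0.3, 6.5]
grip_width: 0.103
```

View pics/w2.png

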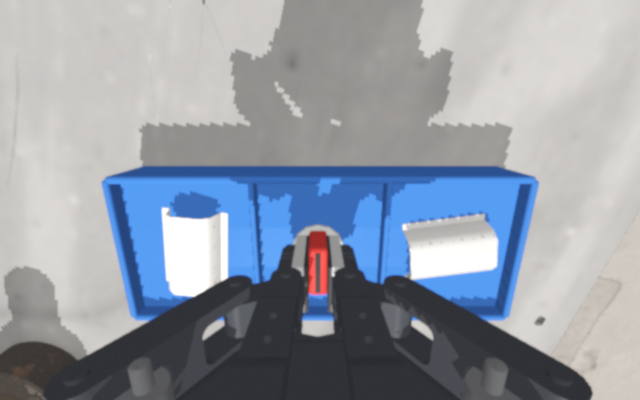

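Gripped: the opening is 0.10 and the red wing is between the pads at (318,262). Next I'll lift it and carry it over the panel.

```bash
python3 -m pendant '[[[1,0,0,0.02,0],[1,0,0,0.05,0],[1,0,0,0.08,0],[1,0,0,0.105,0],[1,0,0,0.105,0]]]'
python3 -m pendant '[[[1,-0.003,-0.03,0,0],[1,-0.006,-0.06,0,0],[1,-0.009,-0.09,0,0],[1,-0.012,-0.12,0,0],[1,-0.015,-0.15,0,0],[1,-0.018,-0.18,0,0],[1,-0.021,-0.21,0,0],[1,-0.024,-0.24,0,0],[1,-0.026,-0.27,0,0],[1,-0.029,-0.295,0,0],[1,-0.029,-0.306,0,0],[1,-0.029,-0.306,0,0],[1,-0.029,-0.306,0,0],[1,-0.029,-0.306,0,0]]]'
python3 - <<'E'
from h import *
import pickle
s=monitor.sense();p,d=vision.capture("wrist");cv2.imwrite("pics/w3.png",p[:,:,::-1])
pickle.dump((s,p,d),open("pics/w3.pkl","wb"));print(s["eef_pos"],s["ee_rot"])
p,d=vision.capture("side");cv2.imwrite("pics/s3.png",cv2.resize(p[100:300,250:550],None,fx=2.6,fy=2.6)[:,:,::-1])
np.savez("pics/s3.npz",p=p,d=d)
E
```

```text
time_s: 3.35
eef_pos: [487.1, 119.4, 141.4]
ee_rot: [0.002, 0.611, 0.792, 0.002]
force: [0.7, 0.1, -1.7]
grip_width: 0.105
time_s: 4.75
eef_pos: [456.6, -185.5, 138.1]
ee_rot: [-0.0, 0.611, 0.792, 0.0]
force: [0.3, 0.2, 0.1]
grip_width: 0.106
[ 456.62534346 -185.47827109  138.13398305] [-2.73100760e-04  6.10686198e-01  7.91872648e-01  4.89401339e-05]
```

View pics/w3.png

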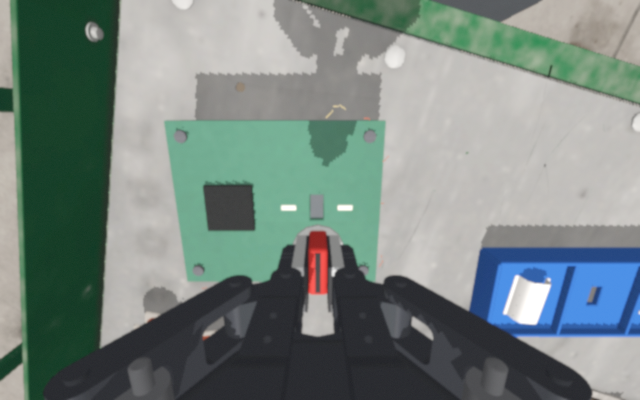

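View pics/s3.png

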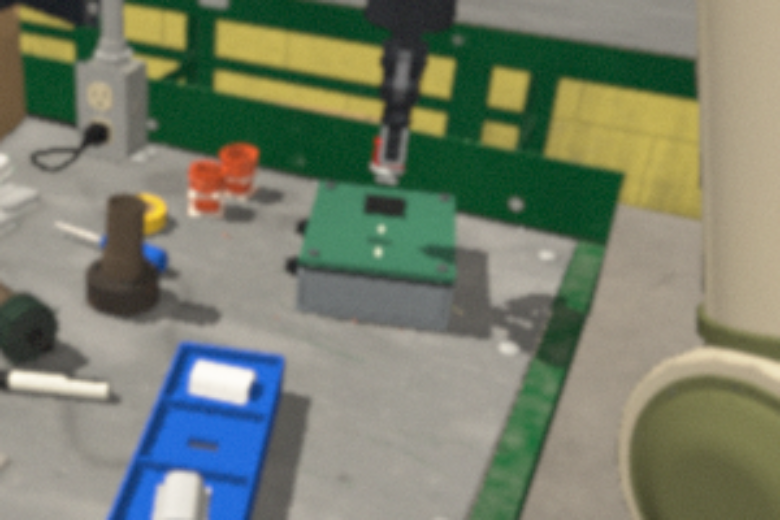

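The fastener hangs upright in the fingers. The marks are at (289,208) and (345,208) and the slot at (317,207). Now I'll work out the remaining offset.

```bash
python3 - <<'E'
from h import *
import pickle
s,p,d=pickle.load(open("pics/w3.pkl","rb"))
c=np.cos(np.radians(14.7));n=np.sin(np.radians(14.7));ex=np.array([c,n]);ey=np.array([-n,c]);T=np.array(s["eef_pos"])[:2]
def rep(nm,P): 
    print(nm,P.round(1).tolist(),"rel TCP ex,ey",[(round((q[:2]-T)@ex,1),round((q[:2]-T)@ey,1)) for q in P])
m=[b for b in blobs(mask(p,(0,0,215),(180,60,255),(270,195,365,220)),20)]
for b in m: rep("mark %s %s"%(b[1].round(1),b[0]),ray("wrist",b[1],56,s))
g=p[190:228,300:335].astype(int);gm=np.zeros((400,640),np.uint8);gm[190:228,300:335]=((g.max(2)-g.min(2)<25)*255)
for b in blobs(gm,50)[:1]: rep("slot %s %s"%(b[1].round(1),b[2]),ray("wrist",b[1],56,s))
b=blobs(mask(p,(0,0,0),(180,255,60),(200,180,260,235)),100)[0];rep("pad %s"%b[1],ray("wrist",b[1],60,s))
r=mask(p,(0,120,60),(8,255,255),(290,220,345,310))
b=blobs(r,50)[0];x,y,w,h=cv2.boundingRect(b[3]);print(x,y,w,h)
for z in(158,):
  rep("far end",ray("wrist",[x+w/2,y+h],z,s));rep("c",ray("wrist",[x+w/2,y+h/2],z,s))
cv2.imwrite("pics/w3z.png",cv2.resize(p[180:320,240:400],None,fx=4,fy=4,interpolation=0)[:,:,::-1])
E
```

```text
mark [344.5 207.5] 92 [[453.0, -163.1, 56.0]] rel TCP ex,ey [(np.float64(2.2), np.float64(22.5))]
mark [288.3 207.5] 91 [[465.0, -208.8, 56.0]] rel TCP ex,ey [(np.float64(2.1), np.float64(-24.7))]
slot [316.1 205.9] ((316.0, 206.0), (22.0, 12.0), 90.0) [[457.7, -186.5, 56.0]] rel TCP ex,ey [(np.float64(0.8), np.float64(-1.3))]Traceback (most recent call last):
  File "<stdin>", line 11, in <module>
IndexError: list index out of range
```

```bash
python3 - <<'E'
from h import *
import pickle
s,p,d=pickle.load(open("pics/w3.pkl","rb"))
c=np.cos(np.radians(14.7));n=np.sin(np.radians(14.7));ex=np.array([c,n]);ey=np.array([-n,c]);T=np.array(s["eef_pos"])[:2]
def rep(nm,P): print(nm,[(round(float((q[:2]-T)@ex),1),round(float((q[:2]-T)@ey),1)) for q in P])
b=blobs(mask(p,(0,0,0),(180,255,75),(200,180,260,235)),100)[0];rep("pad %s"%b[1],ray("wrist",b[1],60,s))
r=mask(p,(0,120,60),(10,255,255),(290,220,345,310))
for b in blobs(r,20)[:3]:
  x,y,w,h=cv2.boundingRect(b[3]);print(b[0],x,y,w,h)
  rep("lo/hi end z158",ray("wrist",[[x+w/2,y+h],[x+w/2,y]],158,s))
cv2.imwrite("pics/w3z.png",cv2.resize(p[190:310,260:380],None,fx=5,fy=5,interpolation=0)[:,:,::-1])
for v in range(226,300,4): print(v,p[v,310],d[v,310].round(0),d[v,317].round(0),d[v,325].round(0))
E
```

```text
pad [229.34960552 206.40433925] [(-0.1, -72.7)]
1038 308 232 21 62
lo/hi end z158 [(15.2, 0.4), (-18.7, 0.4)]
226 [143 160 150] 160.0 158.0 160.0
230 [167 159 157] 159.0 159.0 159.0
234 [133  55  52] 153.0 152.0 152.0
238 [126  38  36] 148.0 146.0 147.0
242 [130  36  35] 143.0 141.0 142.0
246 [137  39  35] 139.0 137.0 139.0
250 [182  53  49] 135.0 135.0 136.0
254 [174  50  47] 136.0 135.0 136.0
258 [173  49  46] 137.0 136.0 136.0
262 [179  52  48] 137.0 138.0 137.0
266 [196  60  56] 138.0 138.0 137.0
270 [172  49  45] 138.0 138.0 138.0
274 [173  49  46] 139.0 138.0 138.0
278 [182  52  48] 139.0 139.0 140.0
282 [215  70  65] 140.0 141.0 140.0
286 [232  80  75] 140.0 140.0 140.0
290 [237  81  76] 142.0 142.0 141.0
294 [210 160 155] 326.0 142.0 325.0
298 [186 183 180] 327.0 327.0 326.0
```

View pics/w3z.png

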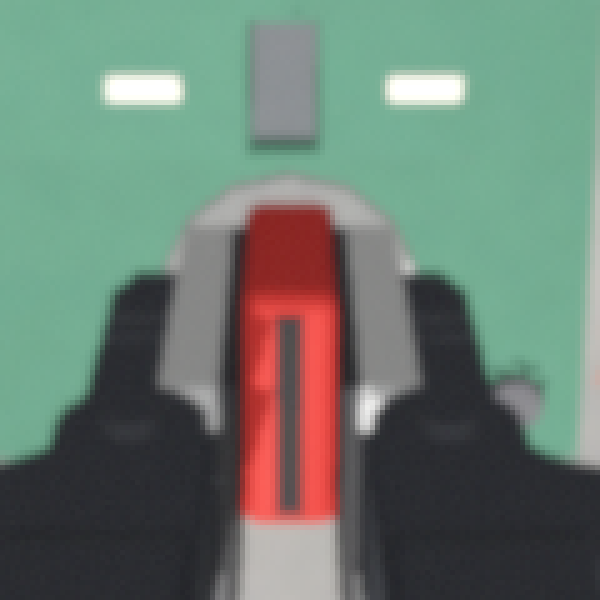

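```bash
python3 - <<'E'
from h import *
import pickle
s,p,d=pickle.load(open("pics/w3.pkl","rb"))
c=np.cos(np.radians(14.7));n=np.sin(np.radians(14.7));ex=np.array([c,n]);ey=np.array([-n,c]);T=np.array(s["eef_pos"])[:2]
def rep(nm,P): print(nm,[(round(float((q[:2]-T)@ex),1),round(float((q[:2]-T)@ey),1)) for q in P])
for z in(155,158,160):rep(z,ray("wrist",[[318,248.5],[317.7,271],[318,293.5]],z,s))
rep("slot ends",ray("wrist",[[316.3,194],[316.3,219.7]],56,s))
f,cx,cy,i=K("wrist");A,o=pose("wrist",s)
for v in(253,271,290):
    dd=np.median(d[v-1:v+2,311:326]);q=o+A@(np.array([(318-cx)/f,(v-cy)/f,1])*dd);print(v,dd,q.round(1));rep("",[q])
E
```

```text
155 [(-8.6, 0.1), (3.8, -0.0), (16.9, 0.1)]
158 [(-10.1, 0.1), (2.1, -0.0), (14.9, 0.1)]
160 [(-11.1, 0.1), (0.9, -0.0), (13.5, 0.1)]
slot ends [(-9.6, -1.1), (13.1, -1.2)]
253 135.38818 [ 448.5 -187.5  159.3]
 [(-8.4, 0.1)]
271 138.01227 [ 457.8 -185.   159.4]
 [(1.2, 0.1)]
290 141.12833 [ 468.2 -182.3  159.3]
 [(12.0, 0.1)]
```

```bash
python3 -m pendant '[[[1,0.0006,-0.0011,-0.02,0],[1,0.0006,-0.0011,-0.04,0],[1,0.0006,-0.0011,-0.052,0],[1,0.0006,-0.0011,-0.055,0],[1,0.0006,-0.0011,-0.055,0],[1,0.0006,-0.0011,-0.055,0]]]'
python3 - <<'E'
from h import *
import pickle
s=monitor.sense();p,d=vision.capture("wrist")
c=np.cos(np.radians(14.7));n=np.sin(np.radians(14.7));ex=np.array([c,n]);ey=np.array([-n,c]);T=np.array(s["eef_pos"])[:2];print(s["eef_pos"])
def rep(nm,P): print(nm,[(round(float((q[:2]-T)@ex),1),round(float((q[:2]-T)@ey),1)) for q in P])
for b in blobs(mask(p,(0,0,200),(180,60,255),(230,180,400,250)),20): rep("mark %s %s"%(b[1].round(1),b[0]),ray("wrist",b[1],56,s))
cv2.imwrite("pics/w4z.png",cv2.resize(p[170:320,230:400],None,fx=4,fy=4,interpolation=0)[:,:,::-1])
q,_=vision.capture("side");cv2.imwrite("pics/s4.png",cv2.resize(q[140:240,350:450],None,fx=6,fy=6,interpolation=2)[:,:,::-1])
E
```

```text
time_s: 5.45
eef_pos: [457.6, -187.9, 84.1]
ee_rot: [0.001, 0.611, 0.792, 0.0]
force: [0.5, -0.4, -0.5]
grip_width: 0.105
[ 457.58490133 -187.90113408   84.06356637]
mark [283.9 232.5] 165 [(1.9, -22.2)]
mark [356.1 232.5] 164 [(1.9, 25.1)]
```

View pics/w4z.png

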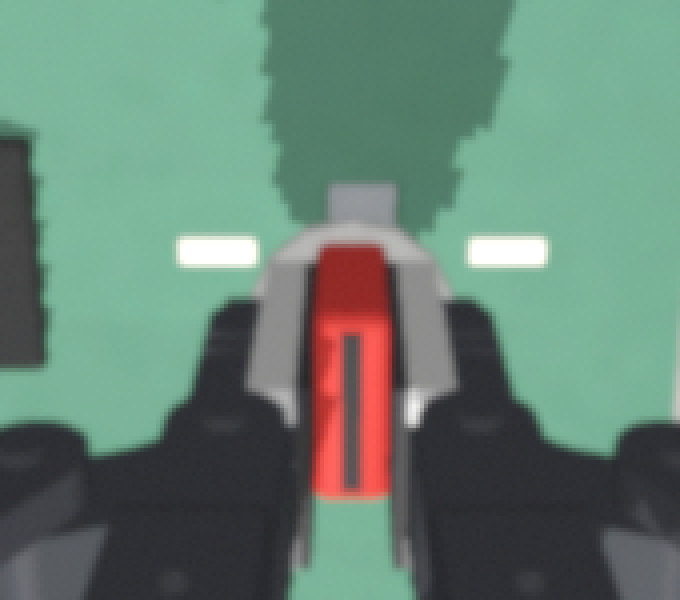

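View pics/s4.png

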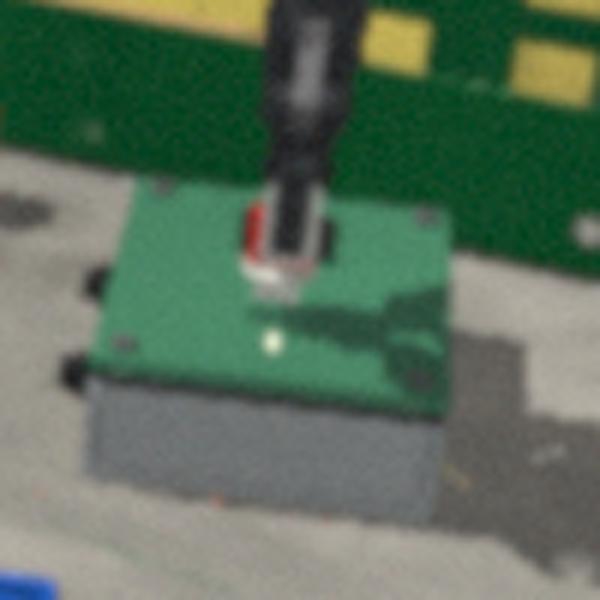

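```bash
python3 -m pendant '[[[1,0,0.0014,0,0],[1,0,0.0014,0,0],[1,0,0.0014,0,0],[1,0,0.0014,-0.004,0],[1,0,0.0014,-0.008,0],[1,0,0.0014,-0.012,0],[1,0,0.0014,-0.012,0]]]'
python3 - <<'E'
from h import *
s=monitor.sense();p,d=vision.capture("wrist")
c=np.cos(np.radians(14.7));n=np.sin(np.radians(14.7));ex=np.array([c,n]);ey=np.array([-n,c]);T=np.array(s["eef_pos"])[:2];print(s["eef_pos"],s["force"])
def rep(nm,P): print(nm,[(round(float((q[:2]-T)@ex),1),round(float((q[:2]-T)@ey),1)) for q in P])
for b in blobs(mask(p,(0,0,200),(180,60,255),(230,180,400,270)),20): rep("mark %s %s"%(b[1].round(1),b[0]),ray("wrist",b[1],56,s))
cv2.imwrite("pics/w5z.png",cv2.resize(p[170:320,230:400],None,fx=4,fy=4,interpolation=0)[:,:,::-1])
E
```

```text
time_s: 6.25
eef_pos: [456.8, -186.1, 70.6]
ee_rot: [-0.001, 0.611, 0.791, -0.0]
force: [1.0, -0.0, -0.6]
grip_width: 0.102
[ 456.84019407 -186.12773931   70.55931416] [ 0.97699007 -0.01991653 -0.60232146]
mark [277.7 241.8] 192 [(2.2, -24.4)]
mark [356.4 241.7] 184 [(2.2, 23.6)]
```

View pics/w5z.png

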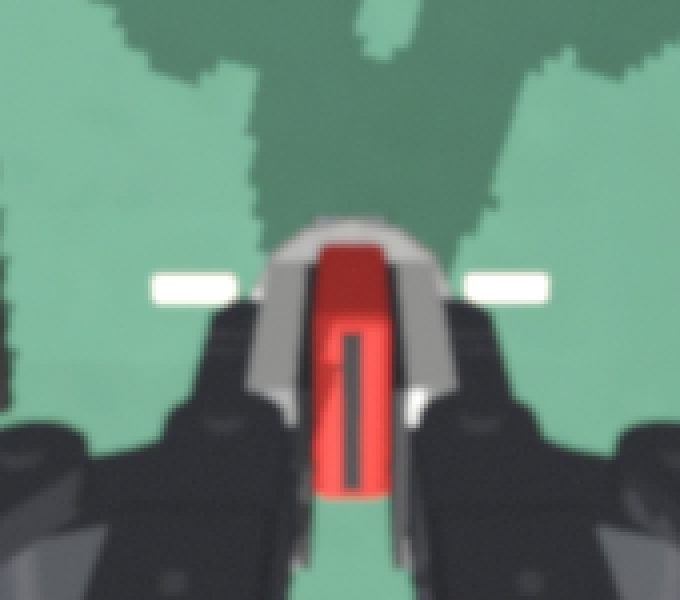

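The key has entered the slot with no contact force. Now I'll lower it until the flange sits.

```bash
python3 -m pendant '[[[1,0.0005,-0.0002,-0.003,0],[1,0.0005,-0.0002,-0.005,0],[1,0.0005,-0.0002,-0.0065,0],[1,0.0005,-0.0002,-0.007,0],[1,0.0005,-0.0002,-0.0075,0],[1,0.0005,-0.0002,-0.0075,0]]]'
python3 - <<'E'
from h import *
s=monitor.sense();p,d=vision.capture("wrist");print(s["eef_pos"],s["force"])
cv2.imwrite("pics/w6z.png",cv2.resize(p[170:320,230:400],None,fx=4,fy=4,interpolation=0)[:,:,::-1])
q,_=vision.capture("side");cv2.imwrite("pics/s6.png",cv2.resize(q[140:240,350:450],None,fx=6,fy=6,interpolation=2)[:,:,::-1])
E
```

```text
time_s: 6.9
eef_pos: [457.6, -186.5, 63.9]
ee_rot: [-0.0, 0.611, 0.791, -0.0]
force: [-2.1, 0.6, 2.6]
grip_width: 0.106
[ 457.58493266 -186.48367907   63.91590961] [-2.06507968  0.56140492  2.62968102]
```

View pics/w6z.png

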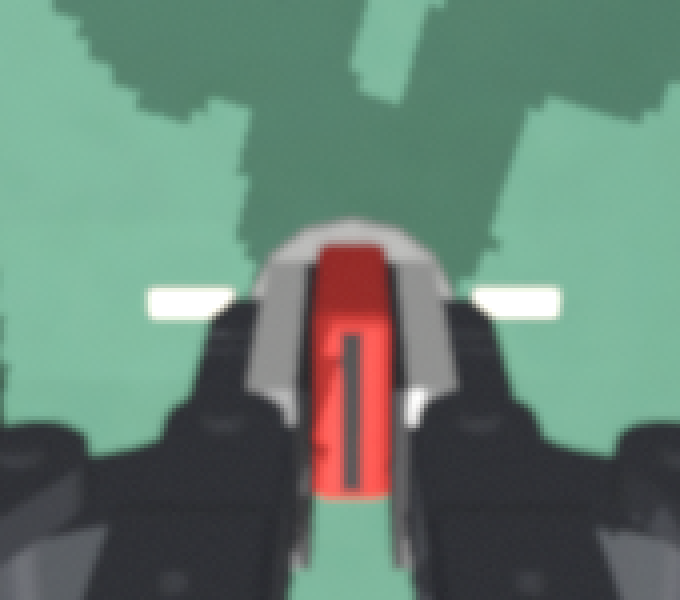

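View pics/s6.png

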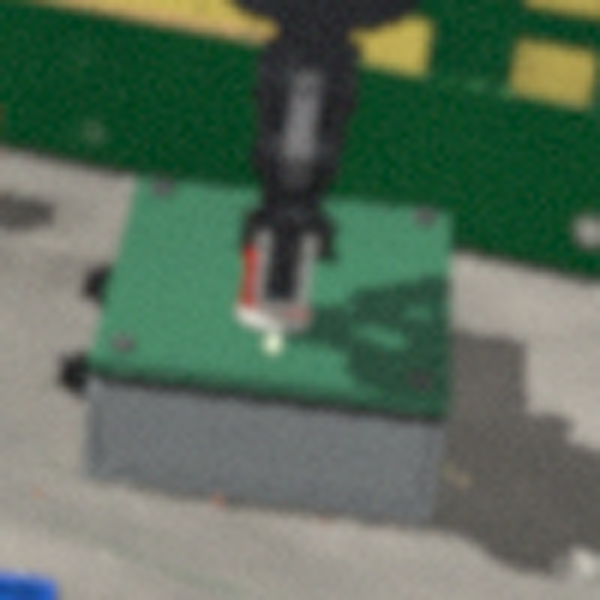

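Seated: contact force is 2.6 N upward and the TCP height matches the expected 64 mm. I'll turn it −90°, shifting the TCP to compensate for the ~1.6 mm grip offset.

```bash
python3 -m pendant '[[[1,0,0,-0.0007,0],[1,0,0,-0.0007,0],[1,0,0.0002,-0.0007,-8],[1,0,0.0004,-0.0007,-16],[1,0,0.0006,-0.0007,-24],[1,0.0001,0.0008,-0.0007,-32],[1,0.0002,0.001,-0.0007,-40],[1,0.0002,0.0012,-0.0007,-48],[1,0.0004,0.0014,-0.0007,-56],[1,0.0005,0.0016,-0.0007,-64],[1,0.0007,0.0018,-0.0007,-72],[1,0.0009,0.002,-0.0007,-80],[1,0.0011,0.002,-0.0007,-88],[1,0.0011,0.002,-0.0007,-90],[1,0.0011,0.002,-0.0007,-90],[1,0.0011,0.002,-0.0007,-90],[1,0.0011,0.002,-0.0007,-90],[1,0.0011,0.002,-0.0007,-90]]]'
python3 - <<'E'
from h import *
s=monitor.sense();p,d=vision.capture("wrist");print(s["eef_pos"],s["force"],s["wrist_torque"],s["joints"])
cv2.imwrite("pics/w7.png",p[:,:,::-1])
q,_=vision.capture("side");cv2.imwrite("pics/s7.png",cv2.resize(q[140:240,350:450],None,fx=6,fy=6,interpolation=2)[:,:,::-1])
E
```

```text
time_s: 8.8
eef_pos: [459.2, -184.9, 63.3]
ee_rot: [0.0, 0.992, 0.128, 0.001]
force: [2.7, -1.3, 3.6]
grip_width: 0.104
[ 459.19032819 -184.85456946   63.33776404] [ 2.65518273 -1.33379277  3.57551624] [-0.31026084 -0.32674039 -0.01057942] [-6.19890702e-01  4.55110085e-01  1.78386795e+00  1.99175837e-05
  9.01177767e-01 -8.76041956e-01]
```

View pics/w7.png

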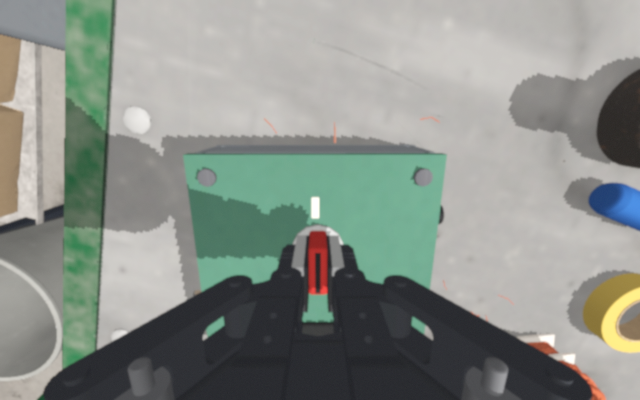

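View pics/s7.png

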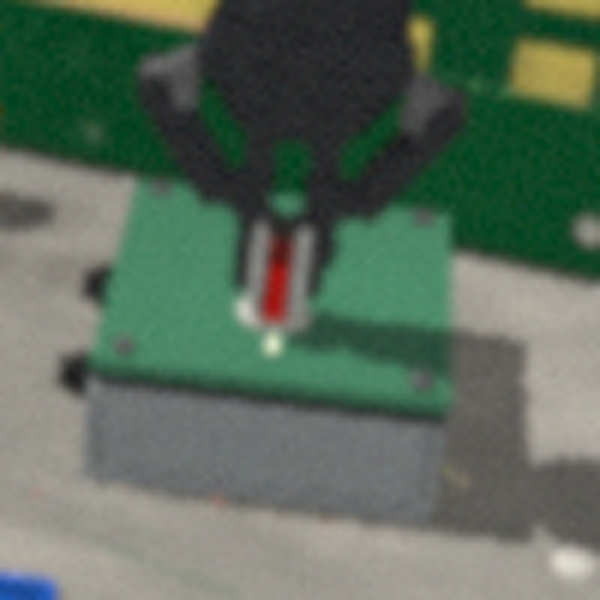

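Turned a quarter: the wing at column 318 lines up with the mark at column 315. Next I'll open and lift clear.

```bash
python3 -m pendant '[[[1,0,0,0.0005,0],[0.3,0,0,0.0005,0],[0.3,0,0,0.0005,0],[0.3,0,0,0.0005,0],[0.3,0,0,0.0005,0],[0.3,0,0,0.02,0],[0.3,0,0,0.04,0],[0.3,0,0,0.065,0],[0.3,0,0,0.065,0],[0.3,0,0,0.065,0],[0.3,0,0,0.065,0]]]'
python3 - <<'E'
from h import *
import pickle
s=monitor.sense();p,d=vision.capture("wrist");print(s["eef_pos"],s["force"],s["wrist_torque"])
pickle.dump((s,p,d),open("pics/w8.pkl","wb"))
cv2.imwrite("pics/w8.png",p[:,:,::-1])
q,_=vision.capture("top");cv2.imwrite("pics/t8.png",cv2.resize(q[190:310,350:470],None,fx=5,fy=5,interpolation=2)[:,:,::-1])
q,_=vision.capture("side");cv2.imwrite("pics/s8.png",cv2.resize(q[140:240,350:450],None,fx=6,fy=6,interpolation=2)[:,:,::-1])
E
```

```text
time_s: 10.0
eef_pos: [458.3, -184.2, 127.2]
ee_rot: [-0.001, 0.992, 0.127, -0.001]
force: [0.7, 0.2, 0.5]
grip_width: 0.351
[ 458.28309685 -184.20879803  127.15040626] [0.7142633  0.23166242 0.52248063] [-0.06020898  0.0069345   0.00775736]
```

View pics/w8.png

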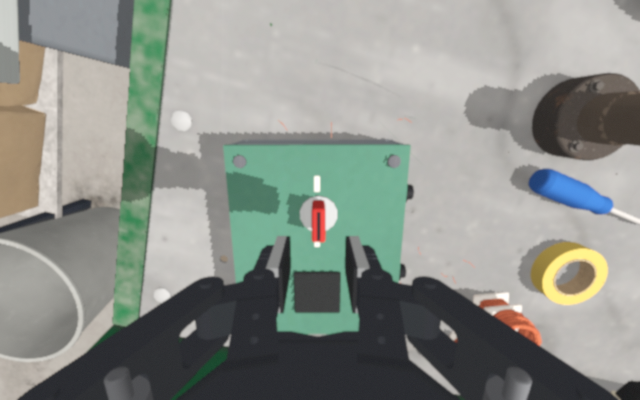

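View pics/s8.png

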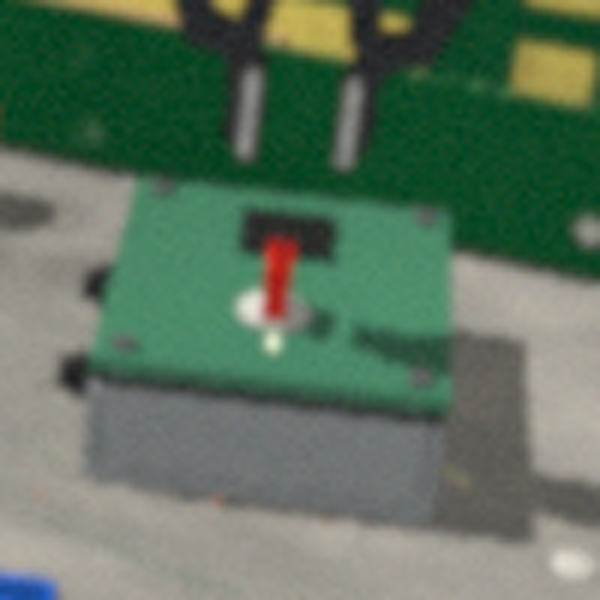

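```bash
python3 - <<'E'
from h import *
import pickle
s,p,d=pickle.load(open("pics/w8.pkl","rb"))
q=np.array(s["ee_rot"]);x=Ro.from_quat([q[1],q[2],q[3],q[0]]).as_matrix()[:2,0];print("tool yaw",np.degrees(np.arctan2(x[1],x[0])))
T=np.array(s["eef_pos"])[:2]
ms=[]
for b in blobs(mask(p,(0,0,205),(180,50,255),(305,170,330,250)),5):
    print("white",b[0],b[1].round(1),ray("wrist",b[1],56,s).round(1))
for b in blobs(mask(p,(0,0,0),(180,255,80),(292,262,345,318)),200)[:1]:
    print("pad",b[1],b[2],ray("wrist",b[1],60,s).round(1))
for b in blobs(mask(p,(0,120,60),(10,255,255),(300,190,335,255)),20)[:1]:
    print("wing",b[1],b[2])
    xx,yy,w,h=cv2.boundingRect(b[3]);e=ray("wrist",[[xx+w/2,yy+h],[xx+w/2,yy]],84,s);print(e.round(1))
g=[b for b in blobs(mask(p,(60,60,60),(85,255,255),(200,130,430,340)),2000)][0];print("panel",g[2])
cv2.imwrite("pics/w8z.png",cv2.resize(p[160:320,250:390],None,fx=3.7,fy=3.7,interpolation=0)[:,:,::-1])
E
```

```text
tool yaw 14.644491722301446
white 154 [326.5 211.1] [[ 465.8 -183.8   56. ]]
white 127 [316.6 183.7] [[ 452.4 -163.9   56. ]]
white 34 [316.8 244.4] [[ 465.6 -213.9   56. ]]
white 5 [309.2 228.4] [[ 456.  -201.7   56. ]]
pad [316.41106719 291.32693394] ((316.5, 291.5), (39.0, 45.0), 90.0) [[ 475.9 -254.8   60. ]]
wing [318.02702703 220.72072072] ((318.0, 221.0), (40.0, 12.0), 90.0)
[[ 463.1 -199.    84. ]
 [ 455.3 -169.2   84. ]]
panel ((316.5, 239.0), (190.0, 185.0), 90.0)
```

View pics/w8z.png

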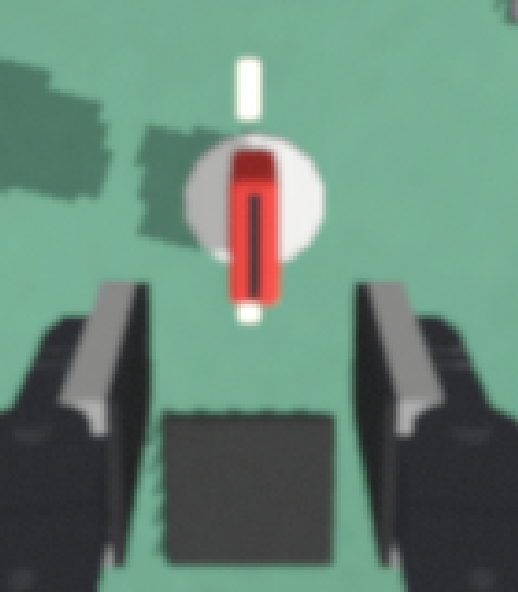

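The fastener is upright and its head slot lines up with both white marks. I'll close the fingers, move over the pad at about (475.5, −255) and press.

```bash
python3 -m pendant '[[[1,0.006,-0.024,0,0],[1,0.012,-0.048,0,0],[1,0.017,-0.071,0,0],[1,0.017,-0.071,0,0],[1,0.017,-0.071,-0.02,0],[1,0.017,-0.071,-0.04,0],[1,0.017,-0.071,-0.055,0],[1,0.017,-0.071,-0.06,0],[1,0.017,-0.071,-0.06,0],[1,0.017,-0.071,-0.06,0]]]' 40
python3 -m pendant '[[[1,0,0,-0.002,0],[1,0,0,-0.004,0],[1,0,0,-0.006,0],[1,0,0,-0.008,0],[1,0,0,-0.01,0],[1,0,0,-0.01,0],[1,0,0,-0.01,0],[1,0,0,-0.01,0]]]'
```

```text
time_s: 11.15
eef_pos: [476.0, -255.5, 68.8]
ee_rot: [0.0, 0.992, 0.128, 0.0]
force: [-0.3, 0.6, 0.1]
grip_width: -0.003
time_s: 11.95
eef_pos: [475.8, -255.6, 58.3]
ee_rot: [0.0, 0.992, 0.127, 0.0]
force: [-1.2, 0.9, 5.2]
grip_width: -0.003
```

```bash
python3 -m pendant '[[[1,0,0,-0.001,0],[1,0,0,-0.002,0],[1,0,0,-0.003,0],[1,0,0,-0.004,0],[1,0,0,-0.004,0],[1,0,0,-0.004,0],[1,0,0,-0.004,0]]]'
```

```text
time_s: 12.65
eef_pos: [475.8, -255.6, 55.0]
ee_rot: [0.0, 0.992, 0.128, 0.0]
force: [-3.7, 2.6, 12.7]
grip_width: 0.0
```

```bash
python3 -m pendant '[[[1,0,0,-0.001,0],[1,0,0,-0.002,0],[1,0,0,-0.002,0],[1,0,0,-0.002,0],[1,0,0,-0.002,0],[1,0,0,-0.002,0]]]'
python3 - <<'E'
from h import *
s=monitor.sense();print(s["eef_pos"],s["force"])
p,d=vision.capture("wrist");cv2.imwrite("pics/w9.png",p[:,:,::-1])
q,_=vision.capture("side");cv2.imwrite("pics/s9.png",cv2.resize(q[140:240,350:450],None,fx=6,fy=6,interpolation=2)[:,:,::-1])
E
```

```text
time_s: 13.25
eef_pos: [476.0, -255.6, 54.8]
ee_rot: [0.001, 0.992, 0.128, 0.0]
force: [-10.4, 7.8, 31.9]
grip_width: -0.003
[ 475.95978795 -255.61922714   54.81056511] [-10.41492083   7.78203665  31.91987463]
```

View pics/w9.png

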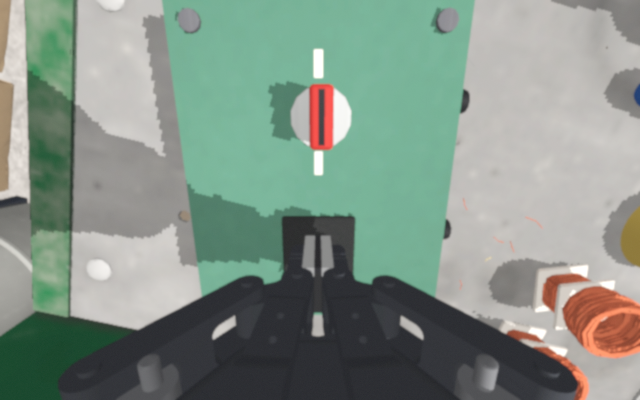

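View pics/s9.png

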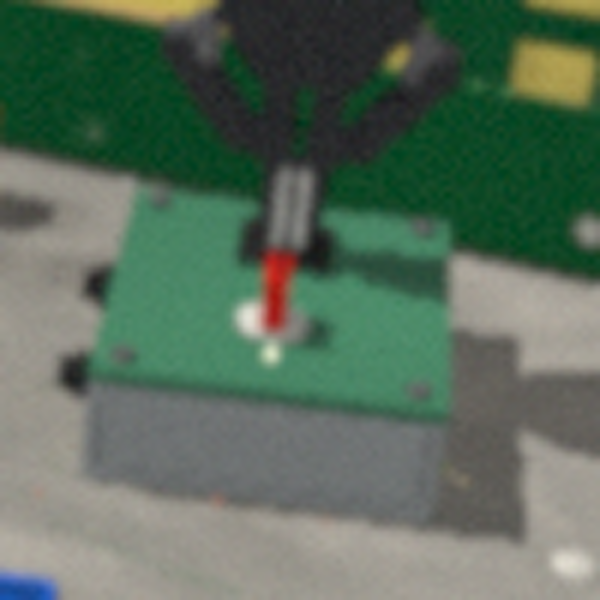

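The panel is on its stop: force rose from 13 to 32 N with no further travel. The fastener at (321,117) lines up with the marks at (318,63) and (318,163). I'll ease off to a moderate push and hand in.

```bash
python3 -m pendant '[[[1,0,0,0.001,0],[1,0,0,0.001,0],[1,0,0,0.001,0],[1,0,0,0.001,0]]]' && python3 - <<'E'
from rig import order,monitor
s=monitor.sense();print(s["eef_pos"],s["force"])
if s["force"][2]>14 and s["eef_pos"][2]<55.6: print(order.finish_job())
E
```

```text
time_s: 13.75
eef_pos: [475.9, -255.6, 54.9]
ee_rot: [0.0, 0.992, 0.128, 0.0]
force: [-7.5, 5.7, 22.5]
grip_width: -0.001
[ 475.8899093  -255.57404501   54.87759297] [-7.45971075  5.70457771 22.52779812]
the job is handed in; nothing more can be done
None
```

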